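Set the dividing jig's dial to the rider and clamp it

ROBOT

A 6-joint arm with a two-finger parallel gripper is mounted at the origin on a cart in front of the work surface, level with it; the furniture and walls round the work are solid. World frame = base frame: x ahead of the robot, y to its left, z up, the work surface at z = 0. Lengths are in mm, angles in rad, forces in N, time in s.
With the tool pointing down it reaches from about 350 to 975 mm from the base axis. Payload 7.1 kg.
Tool frame: the origin (TCP) lies on the front face of the gripper's body, between the roots of the fingers; the fingertips stand 80 mm ahead of it and the grasp point (between the pads) lies 61 mm ahead of it (env.tips_ahead is the distance from the TCP to the fingertips, in mm); z points along the fingers, y is the direction in which the jaws open and shut (so a half turn about z gives the same grasp; the last joint's range is limited). The gripper opens to 88 mm and grips with 3 to 60 N. Pads are 20 mm wide; open, the fingers measure 115 mm over their backs; the gripper's body (75 mm by 178 mm) begins 61 mm behind the grasp point.
Start: joints at [1.111, 0.423, 1.63, -0, 1.089, -0.019], TCP at [266.632, 565.255, 302.675] pointing down, gripper open.
Joint ranges: [-3, 3], [-0.9, 2.11], [0.09, 2.58], [-1.31, 4.45], [0.11, 2.69], [-2.54, 2.54]. Speed limits (rad/s): [2.39, 2.39, 3.01, 3.14, 3.14, 3.14].

INTERFACE

Orientations are given as a unit quaternion [x, y, z, w].
In Python, from station import env, set_gripper, viewer, workorder gives the robot as it stands. Calls block until the motion is done:
- env.reach(position, orientation): joint-space move of the TCP to a pose.
- env.move_l(position, rot=None, rate=150, f_stop=None): straight line of the TCP; rot=None keeps the orientation; rate is the mean speed in mm/s. With f_stop (N) it stops when the force on the tool has changed by that much, and returns True; else False.
- env.move_joints(angles): joint-space move.
- set_gripper(opening): finger opening in mm; the grip force is fixed at half the most; returns when the fingers have stopped.
- env.hold(seconds).
- env.ik(position, orientation): joint angles nearest the present ones, or None.
- env.read_state(): the state.
- viewer.camera(name): name is "scene" or "top" or "wrist"; returns the picture (480x640x3 uint8, blue, green, red); there is no depth.
- viewer.camera_params(name): a dict with "fx", "fy", "cx", "cy" (pixels), "dist" ([k1, k2, p1, p2, k3] as OpenCV has them; the pictures are not rectified), "pose" (4x4, takes a point from camera to world coordinates); the wrist camera has in their place "tool_from_camera" (4x4, takes a point from camera to tool coordinates, whose origin is the TCP and whose axes are the flange's). Camera axes: x right, y up, looking along -z (the intrinsics and any distortion apply to the point x, -y, -z); pixel columns grow to the right and rows downward; lengths in mm; the calibration is good to about 2 mm. A picture is of the moment at which its call begins: read the wrist's pose just before it. camera_params takes no time and is no camera call.
A pose or a line that the arm cannot do raises env.IKError and nothing moves.
- workorder.sign_off(): hands the job in, once; it reports no verdict.
The state is a dict: "time_s": time; "qpos": joint angles; "dq": joint speeds; "tau": joint torques, N m; "tool_pos": TCP position; "orientation": TCP orientation; "force": force on the tool from outside, world axes, zero at the start; "wrist_torque": the same for the moment, N m; "width": finger opening in mm.
Only numpy, scipy, OpenCV 4.12 (cv2) and the standard library are available. Lean on these libraries where they do the work, as an engineer would, in place of code of your own. Each camera call takes 0.05 s, during which the arm holds its last target. There are 200 camera calls.

TASK

On the dividing jig, push the aluminium dial round by its upright steel post, gently and with the fingertips only, until the black index line on the dial lines up with the black line on the steel rider clipped to the board's rim. Then push the clamping lever beside the dial round, towards the far side, until it comes up against its stop. Do not squeeze, grip or lift anything (the dial only sits loosely on its spindle), do not shift the rider, and leave the loose things around the jig where they are.

Things in the scene. Friction and masses are not known exactly. Their poses are not given: they have to be found in the camera images.
- jig: plywood dividing jig screwed to the bench: a round board 230 mm across, 18 mm thick, with a rectangular tongue to its right (-y) that carries the clamping lever (110 mm along x, ends 170 mm from the board's centre). Dark scale lines on its rim towards the robot. Origin: centre of the round board, on the bench top; x points away from the robot, y left, z up.
- dial: round aluminium dial plate, 180 mm across, 12 mm thick, its top 32 mm above the bench; turns about the upright axis through the board's centre. It sits loosely on its spindle and would lift off if pulled up. An eight-sided wood blank (60 mm wide, 36 mm high) is fixed on its middle. Origin on the axis at bench height; its own -x points along the index line, z up.
- dial_center (a point): point on the dial's axis, on its top face (32 mm above the bench). The dial turns with steady friction of about 0.15 N m (2 to 3 N at the post) and stays where it is left; it can turn 1.5 rad either way from pointing at the robot (the jig's -x)
- dial_index (a point): outer end of the black index line (3 mm wide, 45 mm long, radial) on the dial's top face, 90 mm from the axis
- dial_post (a point): centre of the top of the upright steel post, 14 mm in diameter, that stands 40 mm above the dial's top face on the index line, 66 mm from the axis (top 72 mm above the bench)
- rider_line (a point): inner end of the black line on the rider, the target: 90 mm from the dial's axis, 32 mm above the bench. The rider is a small steel block (24 mm radially, 18 mm wide, top level with the dial's) clipped over the rim just outside the dial; stiff, but it could be pushed along. At the start it lies 0.3 to 2.0 rad counter-clockwise (from above) of the dial's index, on the robot's side.
- clamp_lever (a joint): angle of the clamping lever about its upright pivot, rad: 0 fully open (pointing away from the dial and back towards the robot), growing counter-clockwise seen from above as its knob is pushed to the far side; 1.15 hard against its stop pin. Starts at 0 to 0.25; stays where it is left (friction about 0.10 N m, some 2 N at the knob).
- lever_knob (a point): centre of the top of the lever's upright black knob, 18 mm in diameter, 58 mm from the pivot; top 66 mm above the bench, the knob begins 38 mm above the bench over the 12 mm wide lever bar (top 33 mm above the bench)
- lever_pivot (a point): point on the lever's pivot axis, 40 mm above the bench, at its top; fixed to the jig, 122 mm to the right (-y) of the dial's axis in the jig's frame. The two steel stop pins beside the lever stand 34 mm above the bench.
- wedge_mid (a point): middle of a loose wooden wedge, 89 x 46 x 26 mm, on the bench right of the jig; to be left alone
- blank_mid (a point): middle of a loose eight-sided wood blank, 68 x 70 x 31 mm, on the bench right of the jig and further away; to be left alone
- cup_mid (a point): middle of a loose turned wooden cup, 66 mm across and 68 mm high, standing left of the jig and further away; to be left alone
- offcut_mid (a point): middle of a loose small wooden offcut, 32 x 47 x 22 mm, left of the jig and nearer; to be left alone

How it is judged:
By the outcome, as a careful person would: the job done as asked, in the order asked, and still so for the second after the job is handed in, with the robot touching nothing.
It also fails if it takes over 61 s, if anything falls off the work surface, if the arm or the gripper's body presses on something with over 40 N, if the wrist force passes 120 N, or if a joint passes its speed limit or range.

## Working session

There is one attempt and no reset: what is moved stays moved. The work goes in short steps, each a Python script; the robot and the scene stay as the last script left them, time stands still between calls to the robot, and variables do not carry over. Pictures are saved under pics/ and viewed, about 8 in all and at most 12, crops included, and the job is handed in when it is done.

```bash
ls; mkdir -p pics; python3 - <<'E'
from station import env, set_gripper, viewer, workorder
import cv2,numpy as np
for n in ("scene","top"):
    cv2.imwrite(f"pics/{n}0.png",viewer.camera(n))
    p=viewer.camera_params(n);print({k:np.round(v,3).tolist() for k,v in p.items()})
print({k:np.round(v,3).tolist() for k,v in viewer.camera_params("wrist").items()})
print(env.read_state())
E
```

```text
pics
{'fx': 487.842, 'fy': 487.842, 'cx': 316.97, 'cy': 244.283, 'dist': [-0.089, 0.0, 0.0, 0.0, 0.0], 'pose': [[0.738, 0.377, -0.56, -79.521], [-0.675, 0.416, -0.609, -490.768], [0.004, 0.828, 0.561, 655.196], [0.0, 0.0, 0.0, 1.0]]}
{'fx': 538.56, 'fy': 538.56, 'cx': 320.715, 'cy': 237.776, 'dist': [-0.098, 0.0, 0.0, 0.0, 0.0], 'pose': [[-0.023, 0.987, -0.158, 331.628], [-1.0, -0.023, 0.006, 120.449], [0.002, 0.158, 0.987, 1073.287], [0.0, 0.0, 0.0, 1.0]]}
{'fx': 413.449, 'fy': 413.449, 'cx': 320.795, 'cy': 244.181, 'dist': [-0.076, 0.0, 0.0, 0.0, 0.0], 'tool_from_camera': [[0.0, 0.969, 0.246, 67.386], [1.0, -0.001, 0.002, 0.638], [0.002, 0.246, -0.969, -81.217], [0.0, 0.0, 0.0, 1.0]]}
{'time_s': 0.1, 'qpos': array([ 1.11098332e+00,  4.23743772e-01,  1.63054369e+00, -3.91475267e-05,
        1.08862088e+00, -1.90063837e-02]), 'dq': array([ 4.56747617e-05, -1.39263666e-03, -6.57153962e-04,  6.37708751e-04,
       -9.40420411e-04,  1.17180394e-03]), 'tau': array([ 5.28899673e-04, -5.45616710e+01, -2.74326915e+01,  6.46745134e-02,
        1.87364628e-02, -3.65570281e-05]), 'tool_pos': array([266.49423656, 564.93458896, 302.01972034]), 'orientation': array([ 2.18614282e-01,  9.75811131e-01, -6.43193995e-04, -1.39152828e-04]), 'force': array([ 0.06991159, -0.11025279, -0.90294767]), 'wrist_torque': array([-0.02670896, -0.0375886 ,  0.00665502]), 'width': 87.82054351015441}
```

View pics/top0.png

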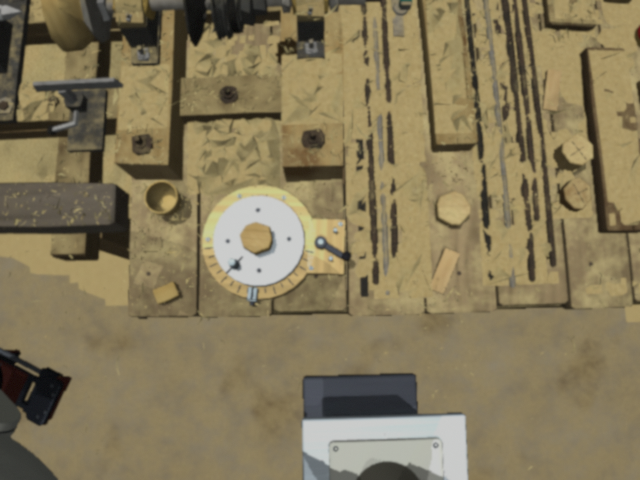

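View pics/scene0.png

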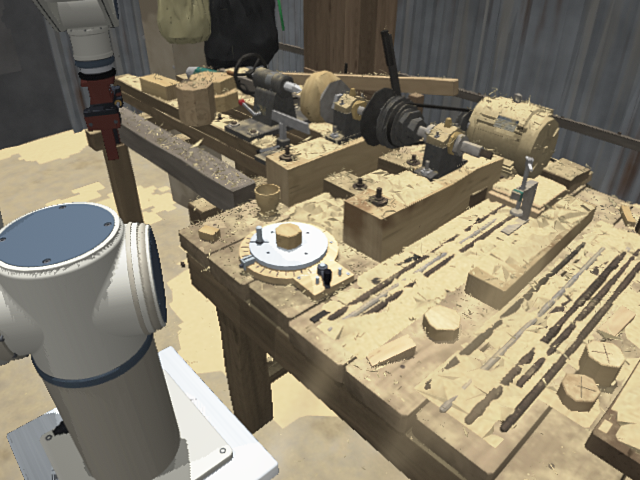

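The top view shows the dial at about (259,240), the post near (235,265), the rider near (253,295), the lever pivot at (321,242) and the knob at (347,257). The scene view agrees. I'll go closer with the wrist camera.

```bash
cat > h.py <<'E'
from station import env, set_gripper, viewer, workorder
import cv2, numpy as np
from scipy.spatial.transform import Rotation as R
def cam(name):
    p=viewer.camera_params(name)
    if name=="wrist":
        s=env.read_state(); T=np.eye(4); T[:3,:3]=R.from_quat(s["orientation"]).as_matrix(); T[:3,3]=s["tool_pos"]
        p["pose"]=T@np.array(p["tool_from_camera"])
    return p, viewer.camera(name)
def ray(p,uv,z):
    K=np.array([[p["fx"],0,p["cx"]],[0,p["fy"],p["cy"]],[0,0,1]])
    n=cv2.undistortPoints(np.array(uv,float).reshape(-1,1,2),K,np.array(p["dist"],float))[:,0]
    P=np.array(p["pose"]); d=np.c_[n[:,0],-n[:,1],-np.ones(len(n))]@P[:3,:3].T
    o=P[:3,3]; return o+d*((z-o[2])/d[:,2])[:,None]
def down(a):  # tool pointing down, tool x at world angle a
    c,s=np.cos(a),np.sin(a)
    return R.from_matrix(np.array([[c,s,0],[s,-c,0],[0,0,-1]])).as_quat()
E
python3 - <<'E'
from h import *
p=viewer.camera_params("top")
for n,uv,z in [("dial",(259,240),32),("post",(235,264),60),("rider",(253,293),32),("pivot",(321,242),40),("knob",(347,257),66),("cup",(162,198),60)]:
    print(n,ray(p,uv,z).round(1))
c=ray(p,(259,240),32)[0]
# camera looks along tool +x offset; tool x toward robot? try both
for a in (0,np.pi):
    print(a,env.ik([c[0]-120*np.cos(a)-20,c[1]-30,330],down(a)))
print(R.from_quat(env.read_state()["orientation"]).as_matrix().round(2))
E
```

```text
dial [[497.  235.1  32. ]]
post [[447.6 277.9  60. ]]
rider [[393.7 247.4  32. ]]
pivot [[489.1 113.8  40. ]]
knob [[455.4  65.7  66. ]]
cup [[579.6 421.1  60. ]]
0 [ 4.92534459e-01  6.16124606e-02  2.04655573e+00 -4.44089210e-16
  1.03342446e+00  2.06333079e+00]
3.141592653589793 [ 3.12052301e-01  4.03960760e-01  1.59181851e+00 -4.44089210e-16
  1.14581338e+00 -1.25874403e+00]
[[-0.9   0.43 -0.  ]
 [ 0.43  0.9  -0.  ]
 [-0.   -0.   -1.  ]]
```

```bash
python3 - <<'E'
from h import *
set_gripper(0)
env.reach([500,190,290],down(np.pi)); env.hold(0.3)
p,im=cam("wrist"); cv2.imwrite("pics/w0.png",im); np.save("w0.npy",p["pose"])
s=env.read_state(); print(s["time_s"],s["tool_pos"],s["width"],s["force"])
E
```

```text
3.4167 [499.89993605 190.40417846 289.97782036] 0.4435022445574069 [ 0.12745866 -0.36102406  0.46643686]
```

View pics/w0.png

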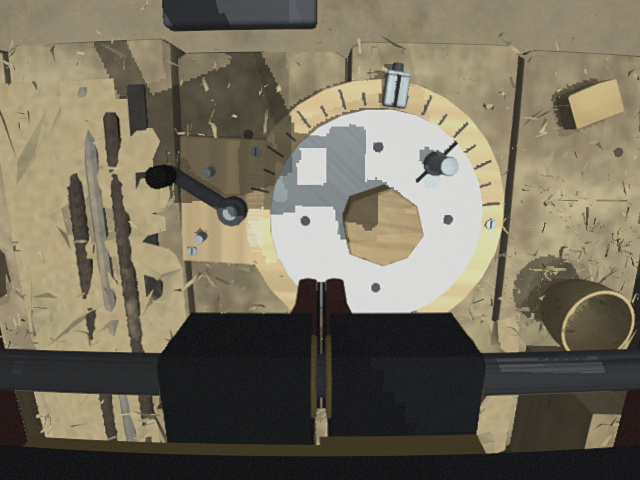

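The wrist view shows the index line from (417,181) to (456,142), with the post at (440,163). The rider line is near (397,88), the pivot at (232,210) and the knob at (160,176). The dial holes are at (378,147), (448,220), (376,288) and (305,221). Next I'll refine these by ray casting.

```bash
cat > m.py <<'E'
from h import *
def darkline(p,im,a,b,z,half=5):
    "refine a dark line between pixel ends a,b: darkest centroid across; returns world points"
    g=cv2.cvtColor(im,cv2.COLOR_BGR2GRAY).astype(np.float32); a=np.array(a,float);b=np.array(b,float)
    t=(b-a)/np.linalg.norm(b-a); n=np.array([-t[1],t[0]]); o=np.arange(-half,half+.1,.25); pts=[]
    for s in np.arange(0,np.linalg.norm(b-a),1):
        q=(a+t*s+o[:,None]*n).astype(np.float32)
        v=cv2.remap(g,q[None,:,0],q[None,:,1],cv2.INTER_LINEAR)[0]
        w=np.clip(np.median(v)-15-v,0,None)
        if w.max()>25: pts.append(a+t*s+n*(w@o/w.sum()))
    return ray(p,pts,z)
def circle(p,im,uv,r=90,z=32):
    "dial edge: outermost bright grey pixel in world-angle bins, robust fit"
    from scipy.optimize import least_squares
    hsv=cv2.cvtColor(im,cv2.COLOR_BGR2HSV); m=((hsv[...,1]<30)&(hsv[...,2]>190)).astype(np.uint8)
    cs,_=cv2.findContours(m,cv2.RETR_EXTERNAL,cv2.CHAIN_APPROX_NONE)
    c=max(cs,key=cv2.contourArea)[:,0]; P=ray(p,c,z)[:,:2]; c0=ray(p,[uv],z)[0,:2]
    P=P[abs(np.linalg.norm(P-c0,axis=1)-r)<6]
    f=least_squares(lambda x:np.linalg.norm(P-x[:2],axis=1)-x[2],[*c0,r],loss="soft_l1",f_scale=.5)
    return f.x,len(P)
def ang(v): return np.arctan2(v[1],v[0])
E
python3 - <<'E'
from m import *
im=cv2.imread("pics/w0.png"); p=viewer.camera_params("wrist"); p["pose"]=np.load("w0.npy")
h=ray(p,[(378,147),(448,220),(376,288),(305,221)],32); print("holes",h.mean(0).round(1),np.linalg.norm(h-h.mean(0),axis=1).round(1))
x,n=circle(p,im,(376.7,219)); print("circle",x.round(2),n)
for nm,c in (("holes",h.mean(0)[:2]),("circ",x[:2])):
    for l,a,b in (("idx_in",(419,180),(428,170)),("idx_out",(447,151),(455,143)),("rider",(397,81),(396,103))):
        q=darkline(p,im,a,b,32)[:,:2]; print(nm,l,len(q),q.mean(0).round(1),np.round([ang(v-c) for v in q][::3],3))
    for l,uv,z in (("post",(450,166),72),("pivot",(232,210),40),("knob",(160,176),66)):
        w=ray(p,[uv],z)[0]; print(nm,l,w.round(1),np.linalg.norm(w[:2]-c).round(1),ang(w[:2]-c).round(3))
cv2.imwrite("pics/w0c.png",cv2.resize(im[50:200,370:500],None,fx=4,fy=4,interpolation=cv2.INTER_CUBIC))
E
```

```text
holes [498.  237.7  32. ] [60.  59.9 59.9 60.1]
circle [497.31 237.37  88.39] 455
holes idx_in 12 [460.4 273.4] [2.384 2.382 2.381 2.38 ]
holes idx_out 12 [437.4 295.7] [2.378 2.376 2.379 2.378]
holes rider 23 [395.5 249.9] [3.023 3.024 3.022 3.024 3.023 3.022 3.022 3.024]
holes post [450.3 283.7  72. ] 66.3 2.374
holes pivot [488.  118.6  40. ] 119.5 -1.654
holes knob [458.   71.6  66. ] 170.8 -1.807
circ idx_in 12 [460.4 273.4] [2.37  2.369 2.369 2.367]
circ idx_out 12 [437.4 295.7] [2.37  2.368 2.371 2.37 ]
circ rider 23 [395.5 249.9] [3.02  3.021 3.019 3.02  3.019 3.018 3.018 3.02 ]
circ post [450.3 283.7  72. ] 66.0 2.364
circ pivot [488.  118.6  40. ] 119.2 -1.649
circ knob [458.   71.6  66. ] 170.4 -1.804
```

View pics/w0c.png

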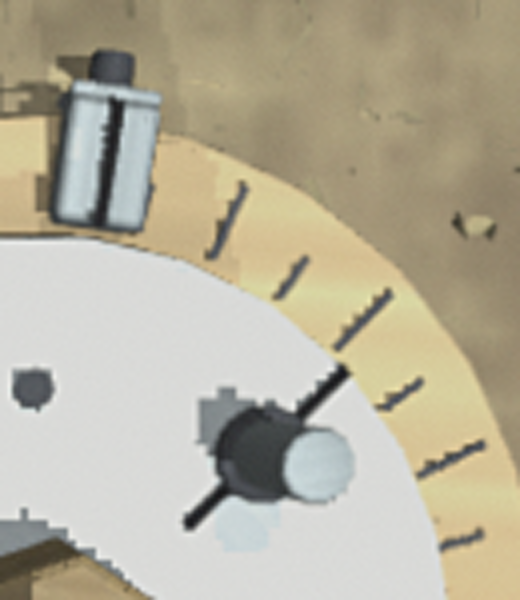

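Measured centre is (498.0, 237.7). The index is at 2.379 rad and the rider at 3.022, so the dial has to turn +0.643. Post radius comes out at 66.3 and the holes at 60 all round, which fits. I'll push most of the way, then look again.

```bash
cat >> m.py <<'E'
C=np.array([498.0,237.7])
def P(phi,t,z,r=66):
    e=np.array([np.cos(phi),np.sin(phi)]); n=np.array([-e[1],e[0]]); return [*(C+r*e-t*n),z]
def push(phi0,phi1,t=17.,z=122,step=.08,rate=40):
    for f in np.linspace(phi0,phi1,int(np.ceil(abs(phi1-phi0)/step))+1)[1:]:
        env.move_l(P(f,t,z),rot=down(f-np.pi/2),rate=rate); s=env.read_state()
        print(round(f,3),np.round(s["force"],1),round(s["time_s"],1))
E
python3 - <<'E'
from m import *
f=2.379
env.reach(P(f,40,200),down(f-np.pi/2)); env.move_l(P(f,40,122),rate=100)
print(env.read_state()["force"].round(2))
hit=env.move_l(P(f,10,122),rate=20,f_stop=1.5); s=env.read_state()
d=np.array(s["tool_pos"][:2])-C; n=np.array([-np.sin(f),np.cos(f)])
print(hit,"t at contact",-(d@n),s["tool_pos"],s["force"].round(2),s["time_s"])
E
```

```text
[ 0.44  0.48 -0.22]
True t at contact 17.55577036491538 [462.38147962 296.01012456 121.87646719] [ 0.54  1.18 -0.35] 7.5833
```

```bash
python3 - <<'E'
from m import *
push(2.379,2.965)
f=2.965
env.move_l(P(f,30,122),rate=60); env.move_l(P(f,45,200),rate=120)
env.reach([505,225,265],down(np.pi)); env.hold(.3)
p,im=cam("wrist"); cv2.imwrite("pics/w1.png",im); np.save("w1.npy",p["pose"]); print(env.read_state()["time_s"])
E
```

```text
2.452 [ 1.2  1.4 -0.6] 7.9
2.526 [ 0.2  0.7 -1. ] 8.1
2.599 [ 1.  -0.4 -0.4] 8.4
2.672 [ 1.  -0.   0.5] 8.7
2.745 [ 0.1  1.6 -0.7] 9.0
2.818 [ 0.5  0.5 -1. ] 9.2
2.892 [-0.3  1.5  0. ] 9.5
2.965 [ 0.2  0.9 -0.4] 9.8
12.9917
```

View pics/w1.png

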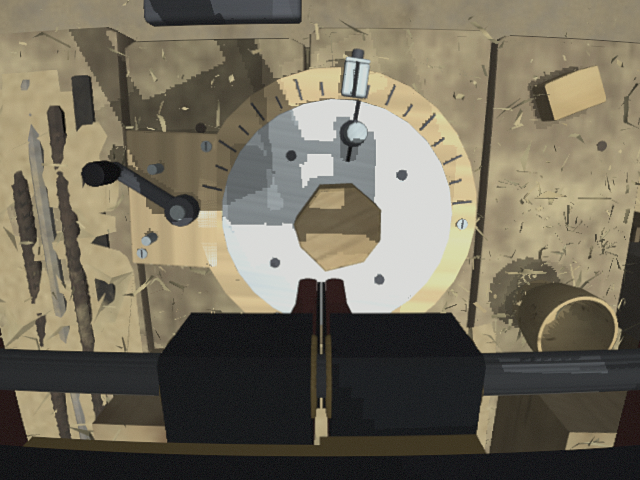

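The index line now runs from (348,160) to (358,101), just short of the rider line at (355,75). The holes are at (291,156), (402,175), (379,280) and (275,263).

```bash
cat >> m.py <<'E'
def holes(p,im,uvs):
    g=cv2.cvtColor(im,cv2.COLOR_BGR2GRAY); out=[]
    for u,v in uvs:
        c=g[v-8:v+9,u-8:u+9].astype(float); w=np.clip(110-c,0,None); yy,xx=np.mgrid[-8:9,-8:9]
        out.append((u+(w*xx).sum()/w.sum(),v+(w*yy).sum()/w.sum()))
    return ray(p,out,32)[:,:2]
def report(p,im,hs,lines):
    h=holes(p,im,hs); c=h.mean(0); print("centre",c.round(1),np.linalg.norm(h-c,axis=1).round(1),"idx by holes",np.round([ang(v-c) for v in h],3))
    for l,(a,b) in lines.items():
        q=darkline(p,im,a,b,32)[:,:2]; d=np.linalg.svd(q-q.mean(0))[2][0]
        print(l,len(q),q.mean(0).round(1),"angle",np.mean([ang(v-c) for v in q]).round(4),"r",np.linalg.norm(q-c,axis=1)[[0,-1]].round(1),"dir",np.round(ang(d)%np.pi,3))
E
python3 - <<'E'
from m import *
p=viewer.camera_params("wrist")
im=cv2.imread("pics/w0.png"); p["pose"]=np.load("w0.npy")
report(p,im,[(378,147),(448,220),(376,288),(305,221)],dict(i_in=((419,180),(428,170)),i_out=((447,151),(455,143)),rider=((397,81),(396,103))))
im=cv2.imread("pics/w1.png"); p["pose"]=np.load("w1.npy")
report(p,im,[(291,156),(402,175),(379,280),(275,263)],dict(i_in=((348.5,158),(350.5,148)),i_out=((355,119),(358,102)),rider=((356,66),(353.5,93))))
E
```

```text
centre [497.3 237.3] [59.5 59.6 59.6 59.7] idx by holes [-3.127  1.585  0.016 -1.559]
i_in 12 [460.4 273.4] angle 2.3667 r [47.3 56.1] dir 2.34
i_out 12 [437.4 295.7] angle 2.3689 r [79.3 88. ] dir 2.363
rider 23 [395.5 249.9] angle 3.0184 r [111.   94.3] dir 3.021
centre [497.6 237.4] [59.8 59.7 59.7 60. ] idx by holes [-2.526  2.187  0.62  -0.953]
i_in 11 [447.1 246.2] angle 2.9703 r [47.6 54.9] dir 2.967
i_out 18 [416.6 251.3] angle 2.9721 r [76.2 88.2] dir 2.972
rider 28 [394.9 250. ] angle 3.0195 r [112.8  94.2] dir 3.017
```

Remaining turn is 0.048 rad. The command came out 0.006 ahead of the image, so I'll command 3.013.

```bash
python3 - <<'E'
from m import *
f=2.965
env.reach(P(f,45,200),down(f-np.pi/2)); env.move_l(P(f,35,122),rate=100); env.move_l(P(f,19,122),rate=40)
push(2.93,3.013,step=.045,rate=12); env.hold(.2)
f=3.013
env.move_l(P(f,30,122),rate=60); env.move_l(P(f,45,200),rate=120)
env.reach([505,225,265],down(np.pi)); env.hold(.3)
p,im=cam("wrist"); cv2.imwrite("pics/w2.png",im); np.save("w2.npy",p["pose"]); print(env.read_state()["time_s"])
E
```

```text
2.972 [ 0.2  1.7 -0.4] 16.5
3.013 [ 1.1  1.6 -0.1] 16.9
20.2417
```

View pics/w2.png

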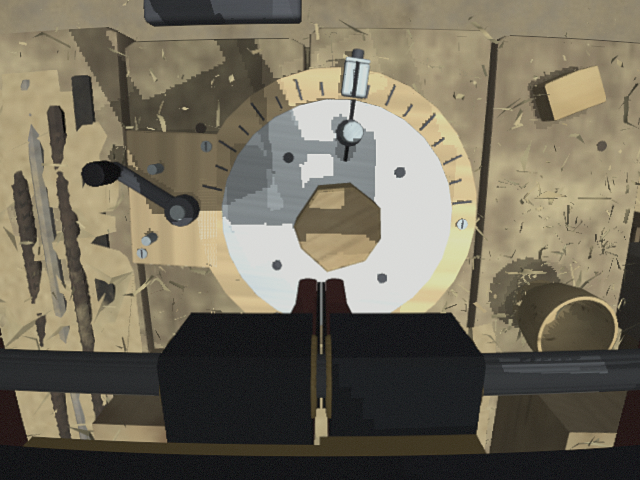

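The index line, from about (346,160) to (353,101), now appears to continue into the rider line. The pivot is at (181,209) and the knob top at (95,173).

```bash
python3 - <<'E'
from m import *
p=viewer.camera_params("wrist")
im=cv2.imread("pics/w2.png"); p["pose"]=np.load("w2.npy")
report(p,im,[(289,158),(400,172),(382,278),(277,265)],dict(i_in=((346.3,158),(347.6,148)),i_out=((351,119),(353,103)),rider=((356,66),(353.5,93))))
c=np.array([497.5,237.4])
g=cv2.cvtColor(im,cv2.COLOR_BGR2GRAY)[140:240,60:210]
print("pivot",ray(p,[(181,209)],40).round(1),"knob",ray(p,[(96,173)],66).round(1),ray(p,[(101,173)],52).round(1))
pv=ray(p,[(181,209)],40)[0,:2]; print(np.linalg.norm(pv-c),ang(pv-c))
k=ray(p,[(96,173)],66)[0,:2]; print(np.linalg.norm(k-pv),ang(k-pv))
cv2.imwrite("pics/w2c.png",cv2.resize(im[110:280,60:230],None,fx=3.5,fy=3.5,interpolation=cv2.INTER_CUBIC))
E
```

```text
centre [497.6 237.4] [59.7 59.7 59.8 59.9] idx by holes [-2.484  2.23   0.662 -0.912]
i_in 11 [447.1 244. ] angle 3.0108 r [47.2 54.6] dir 3.013
i_out 17 [416.9 247.8] angle 3.0129 r [75.7 87. ] dir 3.027
rider 28 [394.9 250.1] angle 3.0192 r [112.8  94.1] dir 3.018
pivot [[487.9 119.8  40. ]] knob [[458.3  70.8  66. ]] [[459.4  66.9  52. ]]
117.9694210339706 -1.6520541537822038
57.23609561812436 -2.114661314330396
```

View pics/w2c.png

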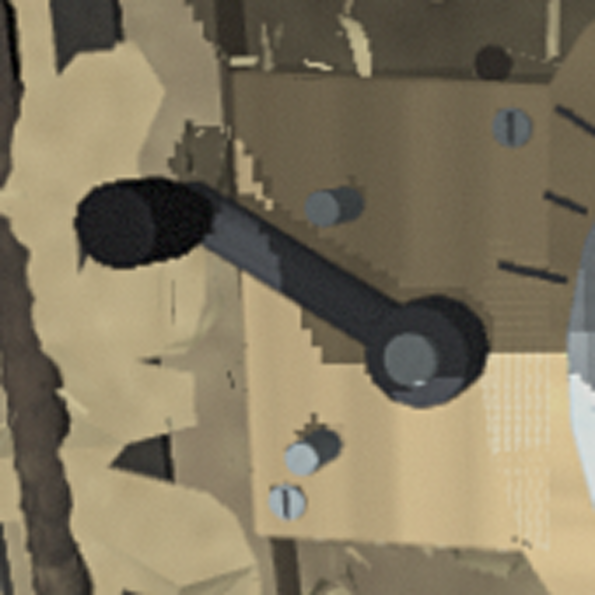

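Residual is about −0.006 rad (0.5 mm at the rim). I'll make one small nudge and then go to the lever, first checking its geometry: the pivot must be 122 mm from the axis and the knob 58 mm from the pivot.

```bash
python3 - <<'E'
from m import *
p=viewer.camera_params("wrist"); p["pose"]=np.load("w2.npy"); c=np.array([497.5,237.4])
px=lambda x,y:(60+x/3.5,110+y/3.5)
pv=ray(p,[px(410,358)],40)[0,:2]; k=ray(p,[px(117,225)],66)[0,:2]; pin=ray(p,[px(303,459)],34)[0,:2]; pin0=ray(p,[px(322,209)],34)[0,:2]
print("pivot",pv,np.linalg.norm(pv-c),ang(pv-c)+np.pi/2)
for n,q in (("knob",k),("stop",pin),("open",pin0)): d=q-pv; print(n,q,np.linalg.norm(d),ang(d))
f=3.013
env.reach(P(f,45,200),down(f-np.pi/2)); env.move_l(P(f,35,122),rate=100); env.move_l(P(f,19,122),rate=40)
push(2.99,3.019,step=.045,rate=10); env.hold(.2)
env.move_l(P(3.019,30,122),rate=60); env.move_l(P(3.019,40,200),rate=120)
print(env.read_state()["time_s"])
E
```

```text
pivot [490.42633723 116.64707093] 120.9599379275174 -0.058512768024379325
knob [459.15860662  68.87637817] 57.09387063958292 -2.15035504808043
stop [514.39480397  87.94630693] 37.39279679496979 -0.8750069169668234
open [458.74026071  97.63581368] 36.951797618587875 -2.601182172471868
3.019 [-0.3  2.1  0.5] 23.8
25.125
```

Lever geometry is consistent: pivot 121 mm, knob 57 mm, and the two stops about 1.18 rad apart. The lever is at about −2.15 in world angle and its stop is at about −1.15.

```bash
python3 - <<'E'
from m import *
import m
m.C=np.array([490.4,116.1]); K=lambda f,t,z:P(f,t,z,r=58)
f=-2.15; rot=lambda f:down(f-np.pi/2)
env.reach(K(f,40,220),rot(f)); env.move_l(K(f,40,122),rate=120)
print(env.move_l(K(f,14,122),rate=25,f_stop=1.5)); s=env.read_state()
n=np.array([-np.sin(f),np.cos(f)]); print("t contact",-((s["tool_pos"][:2]-m.C)@n), s["force"].round(1))
for g in np.arange(f+.08,-1.27,.08):
    hit=env.move_l(K(g,19,122),rot=rot(g),rate=40,f_stop=12); s=env.read_state(); print(round(g,3),hit,s["force"].round(1))
    if hit: break
else:
    while g<-0.95:
        g+=.05; hit=env.move_l(K(g,19,122),rot=rot(g),rate=12,f_stop=7); s=env.read_state(); print(round(g,3),hit,s["force"].round(1))
        if hit: break
d=s["tool_pos"][:2]-m.C; print("tool",s["tool_pos"],"ang",ang(d)+np.arcsin(19/np.linalg.norm(d)),s["time_s"])
E
```

```text
True
t contact 17.45941682376789 [ 0.6 -0.2  1.1]
-2.07 False [-1.1  0.4  0.2]
-1.99 False [-0.3  0.2 -0.2]
-1.91 False [-0.8 -0.3 -0.2]
-1.83 False [-0.8 -1.1 -0.7]
-1.75 False [-0.8 -0.5  0.2]
-1.67 False [ 0.3 -0.4  0.2]
-1.59 False [ 0.6 -0.7 -0.2]
-1.51 False [ 0.   0.8 -0.5]
-1.43 False [-0.5 -0.4  0.5]
-1.35 False [-0.3 -0.7 -0.4]
-1.3 False [-1.3 -0.4 -0.3]
-1.25 False [-0.1  0.6  0.5]
-1.2 False [-0.9 -0.9  0.5]
-1.15 True [ 0.  -0.  -0.3]
tool [494.74826276  55.0080054  121.60837546] ang -1.1843143916104304 32.4833
```

A stop was felt at about −1.18, but the force had already dropped off again. I'll press once more gently to confirm.

```bash
python3 - <<'E'
from m import *
import m
m.C=np.array([490.4,116.1]); K=lambda f,t,z:P(f,t,z,r=58)
rot=lambda f:down(f-np.pi/2)
for i in range(3):
    s=env.read_state(); d=s["tool_pos"][:2]-m.C; a=ang(d)+np.arcsin(19/np.linalg.norm(d))
    hit=env.move_l(K(-1.05,19,122),rot=rot(-1.15),rate=12,f_stop=9)
    s=env.read_state(); d=s["tool_pos"][:2]-m.C; print(a,hit,s["force"].round(1),ang(d)+np.arcsin(19/np.linalg.norm(d)))
    env.hold(.15); print(env.read_state()["force"].round(1))
    if hit and i: break
g=-1.15
env.move_l(K(g,32,122),rate=50); env.move_l(K(g,45,220),rate=120)
env.reach([505,200,275],down(np.pi)); env.hold(.3)
p,im=cam("wrist"); cv2.imwrite("pics/w3.png",im); np.save("w3.npy",p["pose"]); print(env.read_state()["time_s"])
E
```

```text
-1.1843143916104304 True [-1.  -0.2 -0.2] -1.1802078640124078
[ 1.  -0.5  0.8]
-1.1823024995745905 True [-0.6  0.2  0.8] -1.1769255940768915
[-0.2  0.5 -0.9]
35.9833
```

View pics/w3.png

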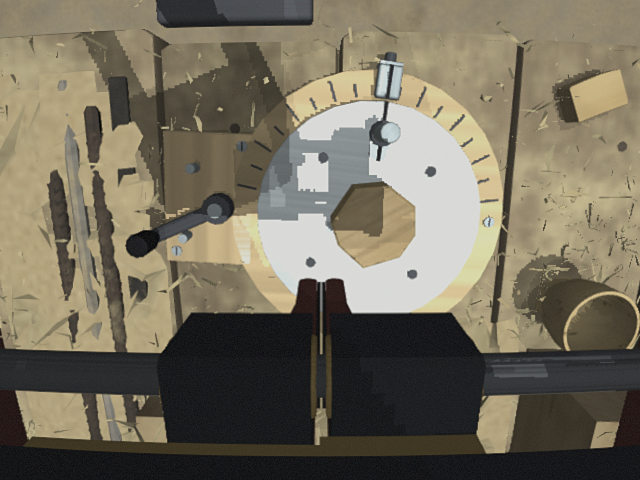

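The knob is now at (140,243), with the lever bar against or near the stop pin at (183,238). The index runs from (378,160) to (385,102), with the rider at (389,80).

```bash
python3 - <<'E'
from m import *
p=viewer.camera_params("wrist"); p["pose"]=np.load("w3.npy"); im=cv2.imread("pics/w3.png")
report(p,im,[(323,157),(431,172),(412,274),(311,262)],dict(i_in=((378.5,158),(379.8,150)),i_out=((384.5,119),(386.3,104)),rider=((391,66),(388,95))))
a=cv2.resize(im[180:270,110:250],None,fx=5,fy=5,interpolation=cv2.INTER_CUBIC)
b=cv2.resize(im[55:170,350:420],None,fx=4,fy=4,interpolation=cv2.INTER_CUBIC)
o=np.zeros((470,790,3),np.uint8); o[:450,:500]=a[:, :500]; o[:460,505:785]=b; cv2.imwrite("pics/w3c.png",o)
E
```

```text
centre [497.5 237.4] [59.8 59.7 59.7 59.7] idx by holes [-2.48   2.232  0.661 -0.908]
i_in 9 [447.9 243.6] angle 3.0173 r [46.9 53. ] dir 3.06
i_out 16 [416.3 247.4] angle 3.0181 r [76.3 87.2] dir 3.028
rider 30 [393.9 250.2] angle 3.0185 r [114.7  94. ] dir 3.02
```

View pics/w3c.png

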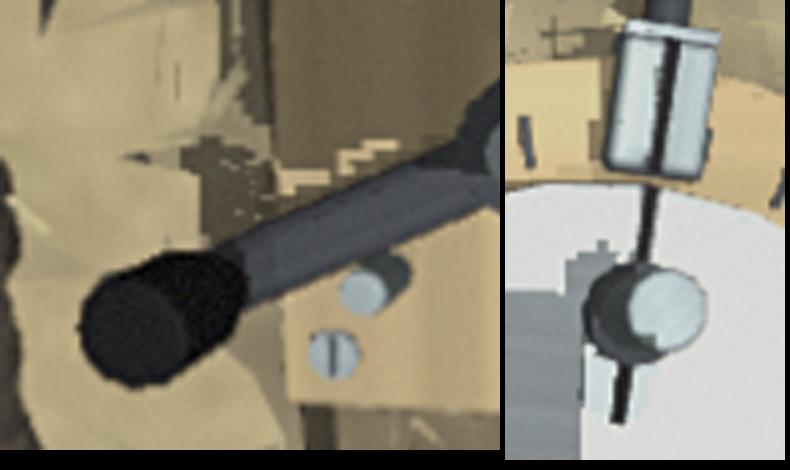

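The index is at 3.018 against the rider at 3.0185, so the dial is aligned. The lever crop leaves perhaps a 0.5 mm gap at the pin. I'll press again in small fixed increments and watch for a sustained force.

```bash
python3 - <<'E'
from m import *
import m
m.C=np.array([490.4,116.1]); K=lambda f,t,z:P(f,t,z,r=58)
g=-1.17; q=down(g-np.pi/2); n=np.array([-np.sin(g),np.cos(g)])
env.reach(K(g,40,200),q); env.move_l(K(g,32,122),rate=120); env.hold(.1); f0=env.read_state()["force"]
env.move_l(K(g,21,122),rate=60)
for t in np.arange(20.5,15.9,-.4):
    env.move_l(K(g,t,122),rate=15); F=np.mean([(env.hold(.02),env.read_state()["force"])[1] for _ in range(4)],0)-f0
    s=env.read_state(); print(round(t,1),"act",round(-((s["tool_pos"][:2]-m.C)@n),2),"F",round(-(F[:2]@n),1),round(s["time_s"],1))
    if -(F[:2]@n)>9: break
env.move_l(K(g,32,122),rate=50); env.move_l(K(g,45,220),rate=150)
env.reach([505,160,260],down(np.pi)); env.hold(.25)
p,im=cam("wrist"); cv2.imwrite("pics/w4.png",im); np.save("w4.npy",p["pose"]); print(env.read_state()["time_s"])
u=[]
for nm in ("w3","w4"):
    p["pose"]=np.load(nm+".npy"); im=cv2.imread(f"pics/{nm}.png"); 
    # project pivot neighbourhood for crop
    P4=np.linalg.inv(p["pose"]); w=P4@np.array([497,85,34,1]); x,y=int(p["fx"]*w[0]/-w[2]+p["cx"]),int(p["fy"]*w[1]/w[2]+p["cy"])
    print(x,y); u.append(cv2.resize(im[y-45:y+45,x-45:x+45],(395,395),interpolation=cv2.INTER_CUBIC))
cv2.imwrite("pics/w34.png",np.hstack(u))
E
```

```text
20.5 act 20.44 F 0.0 38.3
20.1 act 20.12 F 0.5 38.6
19.7 act 19.89 F 1.3 38.9
19.3 act 19.74 F 3.4 39.2
18.9 act 19.59 F 5.5 39.5
18.5 act 19.47 F 6.4 39.8
18.1 act 19.43 F 7.4 40.2
17.7 act 19.3 F 8.9 40.5
17.3 act 19.19 F 9.3 40.8
42.9833
176 217
222 221
```

View pics/w34.png

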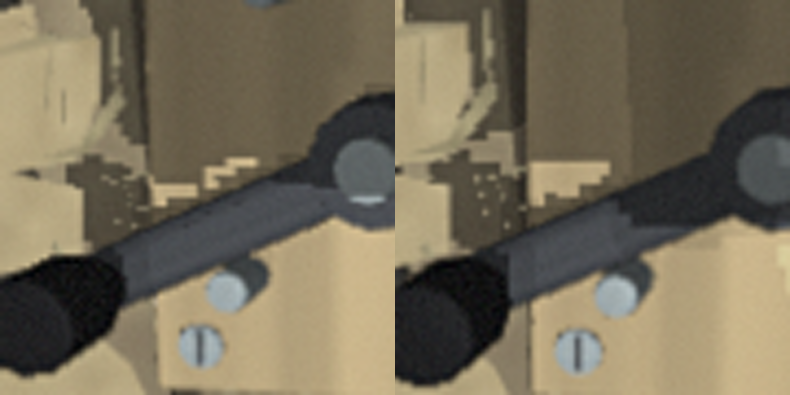

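The lever bar now touches the pin. The push built up to a steady 9 N, against about 2 N when the lever turns freely, and the finger hardly advanced, so the lever is on its stop. Handing in.

```bash
python3 - <<'E'
from h import *
workorder.sign_off(); print(env.read_state()["time_s"])
E
```

```text
the job is handed in; nothing more can be done
the job is handed in; nothing more can be done
```

The job is handed in: the dial's index line is on the rider line and the clamping lever is against its stop. It was signed off just after 43 s of robot time, with the arm clear of everything.

- **Dial:** I pushed the post round by about 0.64 rad with the closed fingertips, then made two small corrections. The last wrist picture put the index at 3.018 rad and the rider line at 3.0185 rad. That is well under 0.1 mm apart at the rim, though pixel accuracy is nearer 0.2 to 0.3 mm. The rider's measured angle stayed within 0.001 rad throughout.
- **Lever:** I pushed the knob from the robot's side until it stopped.
    - **First check:** my first force-stop was unclear. The force read about zero afterwards, and the picture left a possible 0.5 mm gap at the pin.
    - **Second check:** I pressed again in small steps. The force rose steadily to 9.3 N with almost no movement, and the last picture shows the bar touching the stop pin.
- **Other things:** I kept the arm clear of all the loose pieces. The cup and the offcut look unmoved in the wrist pictures. The wedge and the loose blank on the right were not looked at again after the start. I did not re-measure the dial after the last lever push, but nothing came near it.

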